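# Sweep counted tablets into the tray's trough and shut its lid

### The job

On the tablet-counting tray, sweep the four whole tablets across the plate with your closed fingers until they drop into the trough, leaving the two broken halves behind on the plate. Then push the trough's lid over with the fingers and press it down until it lies flat and shut over the four tablets. Tablets are brittle: only push them along, never pinch, press or lift any piece, and do not disturb the things standing around the tray.

Things in the scene. Friction and masses are not known exactly. Their poses are not given: they have to be found in the camera images.
- tray: Grey plastic tablet-counting tray, 186 x 260 mm, 42 mm high, fixed firmly on the worktop. Origin: centre of its underside, on the worktop; x points from the low front rim to the trough, y along the trough, z up. Rim on the front (x -89 to -85) and at both ends, top at z 42 (mm, tray frame, as everywhere below); a pouring spout in the front rim at y +80 to +126.
- plate_edge (a point): Middle of the plate's edge above the trough. The flat ribbed plate spans tray x -85 to +45, y -126 to +126, top at z 34; at x 45 it ends in a square drop into the trough. Axes as the tray's.
- trough (a point): Middle of the trough's floor: a channel along the tray's far long side, x 45 to 93, y -126 to +126, floor at z 6 (28 mm below the plate); outer wall x 93 to 97, top at z 34. Axes as the tray's.
- lid (a joint): Trough lid's hinge, rad: 0 lying flat over the trough (shut), 1.57 upright, at most 2.3 leaning back away from the plate. Starts open, leaning back. Slightly stiff (about half a newton at the free edge): it stays where it is left and must be pushed all the way down. Lid: grey, 244 mm long, 50 mm from hinge to free edge, 2.5 mm thick with a 5 mm lip.
- lid_hinge (a point): Middle of the lid's hinge line, which runs along the tray's y at tray x 97, z 37; axes as the tray's. It does not move.
- lid_tab (a point): Centre of the small finger tab (60 mm long, 10 mm wide) at the middle of the lid's free edge, 55 mm from the hinge line. It moves with the lid.
- tablet_1: Whole white round tablet, 28 mm across and 9 mm thick, 11 to 17 g, with a score line across its face; lies flat on the plate. Origin at its centre, z along its axis. Brittle: it takes no pinching or pressing.
- tablet_2: Another whole white round tablet, the same as tablet_1.
- tablet_3: Another whole white round tablet, the same as tablet_1.
- tablet_4: Another whole white round tablet, the same as tablet_1.
- half_1: Broken half of such a tablet: a half disc 28 mm along its straight edge, 14 mm deep and 9 mm thick, about 10 g, lying flat on the plate. Origin 5.9 mm behind the middle of the straight edge; x points away from that edge.
- half_2: The other broken half, the same shape.
- stock_bottle: Amber reagent bottle with black cap, 60 x 60 x 120 mm, standing beside the tray. Origin under its centre. Bystander.
- dropper: Small white dropper bottle with red collar, 29 x 29 x 79 mm, standing beside the tray. Origin under its centre. Bystander.
- sample_cup: Sample cup with red screw cap, 55 mm across, 58 mm high, beside the tray. Origin under its centre. Bystander.
- tweezers: Steel forceps, 17 x 120 x 8 mm, lying beside the tray. Origin under the middle. Bystander.
- red_marker: Marker pen, 12 x 132 x 12 mm, lying in front of the tray. Origin under the middle. Bystander.
- petri_dish: Petri dish, 91 mm across, about 14 mm high, lying to the left of the tray. Origin under its centre. Bystander.
Not all that is in view belongs to the job. Leave any green or pink look-alike of the tablet_4 alone.

How it is judged:
By the outcome, as a careful person would: the job done as asked, in the order asked, and still so for the second after the job is handed in, with the robot touching nothing.
It also fails if it takes over 54 s, if anything falls off the work surface, if the arm or the gripper's body presses on something with over 40 N, if the wrist force passes 120 N, or if a joint passes its speed limit or range.

### The arm

A 6-joint arm with a two-finger parallel gripper is mounted at the origin on a cart in front of the work surface, level with it; the furniture and walls round the work are solid. World frame = base frame: x ahead of the robot, y to its left, z up, the work surface at z = 0. Lengths are in m, angles in rad, forces in N, time in s.
With the tool pointing down it reaches from about 0.4 to 0.825 m from the base axis. Payload 7 kg.
Tool frame: the origin (TCP) lies midway between the tips of the shut fingers; the grasp point (between the pads) lies arm.hold_point_z behind it (arm.hold_point_z is the distance from the TCP to the grasp point, in m); z points along the fingers, y is the line along which they close (so a half turn about z gives the same grasp; the last joint's range is limited). The gripper opens to 88 mm and grips with 3 to 60 N. Pads are 19 mm wide; open, the fingers measure 130 mm over their backs; the gripper's body (78 mm by 193 mm) begins 47 mm behind the grasp point.
Start: joints at [1.562, 0.359, 0.012, 0, -1.224, -0.288], TCP at [0.197, 0.645, 0.199] pointing down, gripper open.
Joint ranges: [-3.07, 3.07], [-1.43, 2.12], [-1.02, 1.25], [-3.03, 1.67], [-3.05, -0], [-3.03, 3.03]. Speed limits (rad/s): [2.39, 2.39, 3.01, 3.14, 3.14, 3.14].

### API

Orientations are given as [roll, pitch, yaw] about the fixed x, y, z axes, in that order (R = Rz(yaw) Ry(pitch) Rx(roll)).
In Python, from station import arm gives the robot as it stands.
- The arm moves only by the shell command python3 -m crank 'ROWS' [OPENING] [FORCE]. ROWS is JSON, a list that holds one entry, the list of rows, each a list of 4 numbers: the shift along the tool's x, y, z in units of 25 mm (1.0 is 25 mm), then the turn about the tool's z in units of 5 degrees (1.0 is 5 degrees). A call has 1 to 12 rows; each row is the pose to reach, as a shift and turn from the pose commanded when the call began, along the tool's axes at that moment; what a row does not reach only later rows make up. A row lasts 1/8 s, in which the tool goes at most 62.5 mm and 10.7 degrees, less where a joint would pass 70% of its speed; a pose out of reach is approached as far as the arm can. A call with a gripper value outside its range is refused whole. OPENING is the closure, from 0 (fully open) to 1 (shut), set as the call begins (- or left out, the last holds). The fingers move at their own pace and stop on an object; FORCE is the grip in N (left out, the last holds). Time passes only in rows, so rows that repeat a pose let the fingers close. It gives the time, the measured TCP pose, the force, the opening and the grip force at its end, in the units of the state.
- arm.get_state(): the state, without advancing time (a new reading comes with each control period).
- arm.grab_frame(name): name is "scene" or "side" or "wrist"; returns (picture, depth): 480x640x3 uint8, red, green, blue; 480x640 float32, m along the optical axis (not along the pixel's ray), 0 where there is no reading.
- arm.get_calibration(name): a dict with "mtx" (3x3 intrinsics, pixels), "R" (3x3) and "t" (3): a world point X has camera coordinates R X + t; the wrist camera has in their place "mount" (4x4, takes a point from camera to tool coordinates, whose origin is the TCP and whose axes are the flange's). Camera axes: x right, y down, z forward; pixel columns grow to the right and rows downward; lengths in m; the calibration is good to about 2 mm. A picture is of the moment at which its call begins: read the wrist's pose just before it. get_calibration takes no time and is no camera call.
- arm.job_done(): hands the job in; it is judged then, once.
Trained networks look in the newest picture that a camera, given by its name, has taken for a name from the list of things; names that differ only in an ending like _2 or _b are one class to them, and where a whole thing is asked for, a point or a joint stands for the part that bears it (a point fixed in the world has none). Each returns a list of dicts, best first, with "score" (0 to 1); they miss things now and then, are a little off and sometimes report something else, mostly with a low value. They report only what shows in the picture. A call takes as long as a camera call. They do not tell look-alikes from the thing itself.
- arm.recognise(thing, camera): "extent" ([left, top, width, height] in pixels, round what is visible of it).
- arm.trace(thing, camera): "mask" (480x640 bool, what is visible of it) and "extent" ([left, top, width, height] in pixels, round what is visible of it).
The state is a dict: "t": time; "q": joint angles; "qd": joint speeds; "joint_efforts": joint torques, N m; "eef_pos": TCP position; "ee_rot": TCP orientation; "force": force on the tool from outside, world axes, zero at the start; "moment": the same for the moment, N m; "width": finger opening in m; "gripper_force": force on a finger pad.
Only numpy, scipy, OpenCV 4.12 (cv2) and the standard library are available. Lean on these libraries where they do the work, as an engineer would, in place of code of your own. Each camera call takes 0.05 s, during which the arm holds its last target. There are 200 camera calls.

## Working session

There is one attempt and no reset: what is moved stays moved. The work goes in short steps, Python scripts to look and compute and a shell command to move; the robot and the scene stay as the last step left them, time stands still between calls to the robot, and variables do not carry over. Pictures are saved under pics/ and viewed, at most 10 in all, crops included, and the job is handed in when it is done.

```bash
ls; mkdir -p pics
python3 - <<'E'
from station import arm
import cv2,numpy as np
s=arm.get_state();print(s['t'],s['eef_pos'],s['ee_rot'],s['width'],arm.hold_point_z)
ims=[]
for n in ['scene','side','wrist']:
    p,d=arm.grab_frame(n);cv2.imwrite(f'pics/{n}0.png',p[:,:,::-1]);np.savez(f'pics/{n}0.npz',p=p,d=d)
    c=arm.get_calibration(n);print(n,{k:np.round(v,3).tolist() for k,v in c.items()})
    if n!='wrist':
        for t in ['tablet_1','half_1','tray','lid']:
            print(t,[(round(r['score'],2),r['extent']) for r in arm.recognise(t,n)])
E
```

```text
pics
0.0 [0.19726936 0.64498228 0.19853087] [ 3.13995917e+00 -1.44946739e-04 -2.96864305e-01] 0.08756462020134691 0.0188
scene {'mtx': [[564.921, 0.0, 315.422], [0.0, 564.921, 238.753], [0.0, 0.0, 1.0]], 'R': [[0.474, -0.88, -0.02], [-0.608, -0.31, -0.73], [0.637, 0.358, -0.683]], 't': [-0.284, 0.324, 0.781]}
tablet_1 [(0.71, [387.6, 254.0, 17.6, 12.6]), (0.57, [465.3, 317.2, 15.1, 14.5]), (0.57, [394.6, 339.7, 20.2, 19.5]), (0.47, [338.5, 231.4, 11.8, 10.8]), (0.42, [357.0, 234.0, 16.8, 9.1]), (0.35, [304.5, 293.5, 64.9, 44.4])]
half_1 [(0.66, [304.0, 220.3, 8.2, 5.0]), (0.49, [318.9, 231.1, 11.9, 9.4])]
tray [(0.57, [263.9, 170.7, 174.9, 138.2])]
lid [(0.72, [324.8, 174.5, 114.5, 54.9])]
side {'mtx': [[611.689, 0.0, 316.642], [0.0, 611.689, 233.156], [0.0, 0.0, 1.0]], 'R': [[-0.899, -0.437, 0.008], [-0.204, 0.404, -0.891], [0.387, -0.803, -0.453]], 't': [0.424, 0.171, 0.927]}
tablet_1 [(0.41, [409.0, 219.2, 12.6, 10.9])]
half_1 []
tray [(0.63, [347.7, 204.1, 32.6, 52.3])]
lid []
wrist {'mtx': [[403.875, 0.0, 327.368], [0.0, 403.875, 239.827], [0.0, 0.0, 1.0]], 'mount': [[0.0, -0.967, -0.255, 0.069], [1.0, 0.0, 0.0, -0.0], [-0.0, -0.255, 0.967, -0.185], [0.0, 0.0, 0.0, 1.0]]}
```

View pics/scene0.png

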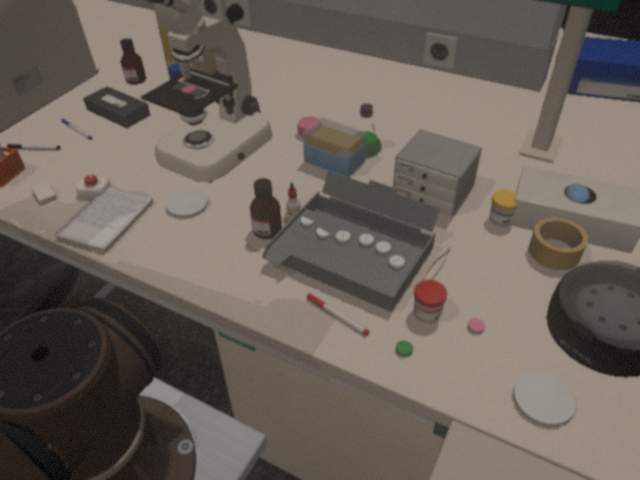

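View pics/side0.png

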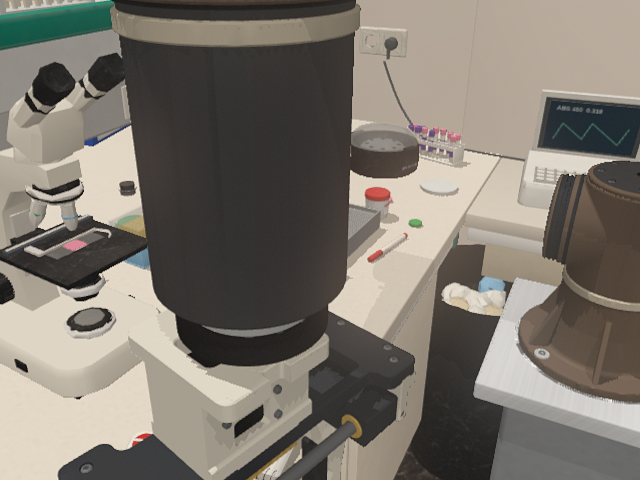

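The scene view shows the tray at about (352,245) px. Its six pieces lie in a row from (307,222) to (397,262), with the halves likely the two on the left, and the lid stands open behind. The arm blocks the side view. Next I'll measure from scene depth.

```bash
cat > h.py <<'E'
from station import arm
import numpy as np,cv2
def world(n,d,c,s=None):
    v,u=np.mgrid[:480,:640];K=c['mtx']
    P=np.dstack([(u-K[0][2])/K[0][0]*d,(v-K[1][2])/K[1][1]*d,d])
    if n=='wrist':
        from scipy.spatial.transform import Rotation as R
        M=np.array(c['mount']);P=P@M[:3,:3].T+M[:3,3]
        P=P@R.from_euler('xyz',s['ee_rot']).as_matrix().T+s['eef_pos']
    else: P=(P-np.array(c['t']))@np.array(c['R'])
    P[d==0]=np.nan
    return P
E
python3 - <<'E'
from h import *
f=np.load('pics/scene0.npz');d=f['d'];P=world('scene',d,arm.get_calibration('scene'))
np.set_printoptions(precision=3,suppress=True)
for u,v in [(307,222),(322,232),(343,237),(366,240),(383,247),(397,262),(345,262),(265,206),(293,200),(429,300),(340,318),(250,290)]: print((u,v),P[v,u])
m=(P[...,2]>.028)&(P[...,2]<.038);m[:, :255]=0;m[:,440:]=0;m[:195]=0;m[305:]=0
n,l,st,_=cv2.connectedComponentsWithStats(m.astype(np.uint8));i=1+st[1:,4].argmax();print(st[i])
q=P[l==i][:,:2].astype(np.float32);print(cv2.minAreaRect(q),len(q))
p=cv2.resize(f['p'][160:320,250:450],(800,640),interpolation=cv2.INTER_CUBIC)[:600];cv2.imwrite('pics/crop0.png',p[:,:,::-1])
E
```

```text
(307, 222) [ 0.542 -0.013  0.041]
(322, 232) [ 0.531 -0.052  0.04 ]
(343, 237) [ 0.532 -0.096  0.045]
(366, 240) [ 0.546 -0.136  0.043]
(383, 247) [ 0.545 -0.171  0.042]
(397, 262) [ 0.521 -0.209  0.041]
(345, 262) [ 0.482 -0.124  0.037]
(265, 206) [0.512 0.06  0.077]
(293, 200) [0.591 0.046 0.039]
(429, 300) [ 0.447 -0.293  0.059]
(340, 318) [ 0.384 -0.163  0.008]
(250, 290) [ 0.374  0.014 -0.001]
[ 262  195  173  108 6994]
((0.5307512283325195, -0.10945288836956024), (0.2617059648036957, 0.21298085153102875), 87.68907928466797) 6994
```

View pics/crop0.png

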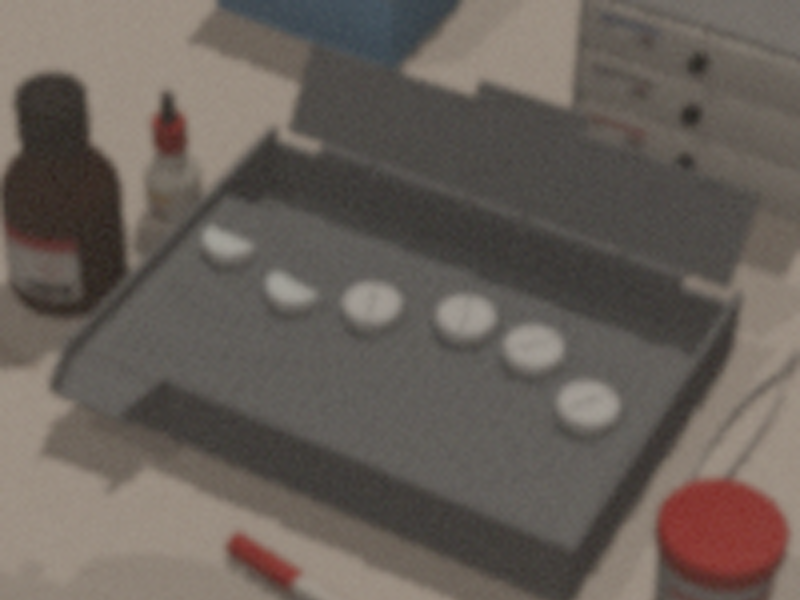

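The crop shows the halves at the left, crop px (228,243) and (290,290). The four whole tablets are at (371,305), (465,317), (532,348) and (588,405). The spout is at the left end, so tray y is about world y. I'll check obstacle heights next.

Run:
```python
from h import *
f=np.load('pics/scene0.npz');P=world('scene',f['d'],arm.get_calibration('scene')).reshape(-1,3)
xs=np.arange(.2,1.0,.04);ys=np.arange(.76,-.4,-.04)
print('y\\x ',*['%4d'%(x*1000) for x in xs])
for y in ys:
    r=[]
    for x in xs:
        k=(abs(P[:,0]-x)<.02)&(abs(P[:,1]-y)<.02);r.append('%4d'%(1000*np.nanpercentile(P[k,2],98)) if k.sum()>2 else '   .')
    print('%4d'%(y*1000),*r)
```

```text
y\x   200  240  280  320  360  400  440  480  520  560  600  640  680  720  760  800  840  880  920  960
 760    .    .    . -195 -191 -193    .   11   12    1    2   11    2   36   37   35    1  119  121  205
 720    .    . -197 -193 -191 -193   59    1   11    1    1   11    1   38   39   37    3  115  116  210
 679    .    . -193 -194    6   56   54    1   10   10   10   11   30   38   38   37    2    1    2  210
 639    . -191 -192    0    1    1    2    1    1    2   10    2   36   39   38   28   -1    .  190    .
 599 -191 -190 -191    1    1   14   12    1    2    2    1    2   36   37   38    2    .    .  162    .
 559 -191 -192 -191    1   11   15    2    1    1    1    2    2    1    1   11    2  106  105   91    .
 519 -196 -199   -3    2    2   13   23   25    1    2    2    1    2    1    1    2  104  105  100  243
 479    .    .   -3    1    2    1   39   40    1    1    1    1    0    2    2    0    .    2    .  252
 439    .    .   -3   13   14   15   24   25    1    2   40   46   46   46    .    .    .    .    .  256
 399    .    .   -3   14   14   14   15   14    1 
[... 1454 characters left out ...]
   42   36   43   44    8   77   86   96  102  102  102  368  365  279
-200    .    .    0    1    7   11   41   36   44   41    7   76   46   99  102  102  102  373  372  280
-240    .    .   -1    2    1    2   42   42   41   42   42   76    2   99  101  101  101  377  378  279
-280    .    .   -1    2    9   10   59   60    .    6    7    5    2    2    2    2    2  384  383  279
-320    .    .   -1    2    1    2   57   59    2    2    2    2    2    2   59   60  416  382  383  350
-360    .    .    0    2    1    2    2   11    2    2    2    2    2    2   68   70  422   70    .    .
-400    2    2    2    2    2    2    2    9    2    2    2    2   47   49   69   70  428   70    .    .
```

```bash
python3 -m crank '[[[1,1.2,0,-0.3],[2.6,3,0,-0.7],[4.1,4.8,0,-1],[5.7,6.6,0,-1.4],[7.3,8.4,0,-1.8],[8.9,10.2,0,-2.1],[10.5,12.1,0,-2.4],[12.1,14,0,-2.7],[13.7,15.9,0,-3],[15.3,17.7,0,-3.2],[16.9,19.5,0,-3.3],[18,20.8,0,-3.4]]]' 1 10
```

```text
t: 2.05
eef_pos: [0.4763, 0.0144, 0.1998]
ee_rot: [-3.141, -0.001, -0.001]
force: [0.8, 0.3, -0.5]
width: 0.0006
gripper_force: 0.0
```

```bash
python3 -m crank '[[[0.8,1.6,0,0],[1.6,3.4,0,0],[2.1,4.6,0,0],[2.1,5,0,0],[2.1,5,0,0]]]'
cat > look.py <<'E'
from h import *
import sys
k=sys.argv[1];np.set_printoptions(precision=4,suppress=True)
s=arm.get_state();p,d=arm.grab_frame('wrist');print(s['t'],s['eef_pos'],s['ee_rot'])
np.savez(f'pics/w{k}.npz',p=p,d=d,e=s['eef_pos'],r=s['ee_rot'])
cv2.imwrite(f'pics/w{k}.png',p[:,:,::-1])
P=world('wrist',d,arm.get_calibration('wrist'),s)
for t in ['tablet_1','half_1']:
    for r in arm.trace(t,'wrist'):
        m=r['mask'];q=P[m&(P[...,2]<.09)]
        if len(q)<5: continue
        v,u=np.nonzero(m);print(t,round(r['score'],2),'px',int(u.mean()),int(v.mean()),'xyz',np.nanmedian(q,0),'ext',np.nanpercentile(q,98,0)[:2]-np.nanpercentile(q,2,0)[:2])
E
python3 look.py 1
```

```text
t: 2.68
eef_pos: [0.5278, -0.1087, 0.1994]
ee_rot: [-3.141, 0.0, -0.001]
force: [-0.6, 0.2, 0.4]
width: 0.0008
gripper_force: 0.0
2.675 [ 0.5278 -0.1087  0.1994] [-3.1415  0.0003 -0.0013]
tablet_1 0.97 px 593 256 xyz [ 0.4798 -0.368   0.0087] ext [0.025  0.0257]
tablet_1 0.88 px 437 217 xyz [ 0.5259 -0.2041  0.0427] ext [0.026  0.0258]
tablet_1 0.86 px 305 200 xyz [ 0.5415 -0.0903  0.0429] ext [0.0253 0.0247]
tablet_1 0.76 px 355 186 xyz [ 0.5535 -0.1327  0.0428] ext [0.0253 0.0254]
tablet_1 0.56 px 397 191 xyz [ 0.5484 -0.1684  0.0428] ext [0.0254 0.0252]
tablet_1 0.42 px 137 131 xyz [0.5979 0.0458 0.033 ] ext [0.0252 0.0191]
tablet_1 0.28 px 326 142 xyz [ 0.5924 -0.1066  0.0342] ext [0.1849 0.2519]
half_1 0.94 px 259 212 xyz [ 0.5312 -0.0502  0.0428] ext [0.0152 0.0249]
half_1 0.67 px 209 194 xyz [ 0.5468 -0.0077  0.0427] ext [0.0138 0.0257]
```

View pics/w1.png

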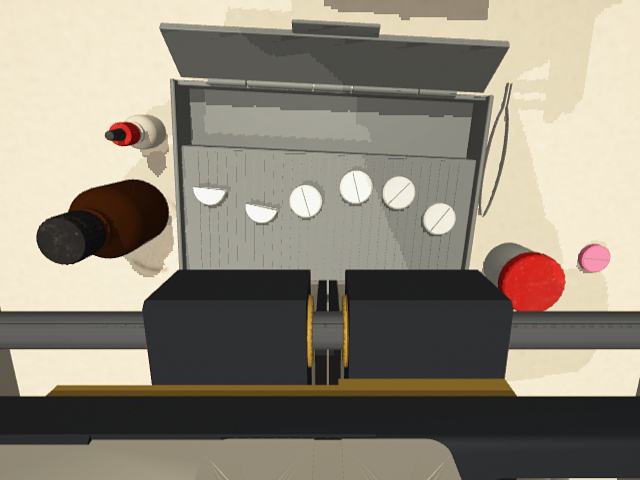

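The wrist view shows the halves at px (209,194) and (260,212), and the whole tablets at (305,200), (355,187), (398,193) and (439,219). The trough edge runs from (183,146) to (475,160), so the tray is turned about -2.5°. I'll measure the tray and finger geometry from depth.

Run:
```python
from h import *
np.set_printoptions(precision=4,suppress=True,linewidth=160)
f=np.load('pics/w1.npz');s=dict(eef_pos=f['e'],ee_rot=f['r']);P=world('wrist',f['d'],arm.get_calibration('wrist'),s)
z=P[...,2]
# plate edge: per column, lowest row idx going up where z drops below .02
E=[]
for u in range(200,470,6):
    for v in range(185,120,-1):
        if z[v,u]<.029 or np.isnan(z[v,u]): E.append(P[v+1,u]);break
E=np.array(E);E=E[abs(E[:,2]-.034)<.004];c=np.polyfit(E[:,1],E[:,0],1);print('edge',c,len(E),np.abs(np.polyval(c,E[:,1])-E[:,0]).max())
# end rims
for lo,hi in((170,190),(462,492)):
    q=P[150:262,lo:hi].reshape(-1,3);q=q[(abs(q[:,2]-.042)<.003)];print('rim',len(q),np.median(q,0),np.polyfit(q[:,0],q[:,1],1))
# lid free edge
q=P[15:80,160:512].reshape(-1,3);q=q[q[:,2]>.045];t=q[q[:,2]>np.percentile(q[:,2],97)];print('lid top',t.mean(0),q[:,2].max(),q[:,0].max())
T=P-f['e']
for v in (275,283,290,300,330,360): print(v,[(u,(np.round(T[v,u]*1000)).tolist()) for u in (160,220,280,300,308,312,317,323,328,332,338,343,347,380)])
```

```text
edge [0.0551 0.5856] 41 0.02559627186761959
rim 584 [0.5381 0.0196 0.0416] [-0.0509  0.0469]
rim 591 [ 0.5371 -0.2355  0.0416] [-0.0505 -0.2083]
lid top [ 0.6679 -0.1145  0.0846] 0.087454822689196 0.6712573006741589
275 [(160, [-69.0, 169.0, -199.0]), (220, [39.0, 24.0, 102.0]), (280, [39.0, 10.0, 102.0]), (300, [39.0, 6.0, 103.0]), (308, [39.0, 4.0, 102.0]), (312, [-56.0, 14.0, -163.0]), (317, [-57.0, 10.0, -166.0]), (323, [-57.0, 4.0, -164.0]), (328, [-57.0, -0.0, -166.0]), (332, [-57.0, -4.0, -165.0]), (338, [-57.0, -10.0, -166.0]), (343, [-57.0, -14.0, -166.0]), (347, [39.0, -4.0, 102.0]), (380, [39.0, -11.0, 103.0])]
283 [(160, [-78.0, 170.0, -199.0]), (220, [39.0, 22.0, 108.0]), (280, [39.0, 10.0, 107.0]), (300, [39.0, 6.0, 107.0]), (308, [39.0, 4.0, 107.0]), (312, [12.0, 6.0, 36.0]), (317, [12.0, 4.0, 36.0]), (323, [10.0, 2.0, 31.0]), (328, [-65.0, -0.0, -166.0]), (332, [10.0, -2.0, 32.0]), (338, [12.0, -4.0, 35.0]), (343, [12.0, -6.0, 36.0]), (347, [39.0, -4.0, 107.0]), (380, [39.0, -11.0, 107.0])]
290 [(160, [39.0, 33.0, 111.0]), (220, [39.0, 21.0, 111.0]), (280, [39.0, 9.0,
[... 777 characters left out ...]
, 117.0]), (300, [33.0, 5.0, 116.0]), (308, [32.0, 4.0, 114.0]), (312, [31.0, 3.0, 112.0]), (317, [30.0, 2.0, 111.0]), (323, [30.0, 1.0, 110.0]), (328, [30.0, 0.0, 109.0]), (332, [30.0, -1.0, 110.0]), (338, [30.0, -2.0, 110.0]), (343, [31.0, -3.0, 112.0]), (347, [32.0, -4.0, 114.0]), (380, [34.0, -10.0, 117.0])]
360 [(160, [27.0, 32.0, 117.0]), (220, [27.0, 21.0, 117.0]), (280, [27.0, 9.0, 117.0]), (300, [27.0, 5.0, 117.0]), (308, [25.0, 4.0, 113.0]), (312, [25.0, 3.0, 113.0]), (317, [1.0, 3.0, 74.0]), (323, [1.0, 2.0, 73.0]), (328, [-166.0, -0.0, -200.0]), (332, [0.0, -1.0, 73.0]), (338, [1.0, -3.0, 74.0]), (343, [25.0, -3.0, 113.0]), (347, [25.0, -4.0, 114.0]), (380, [27.0, -10.0, 116.0])]
```

Run:
```python
import numpy as np,cv2
from h import *
f=np.load('pics/w1.npz');cv2.imwrite('pics/tip.png',cv2.resize(f['p'][235:345,255:400],(790,600),interpolation=cv2.INTER_NEAREST)[:,:,::-1])
s=dict(eef_pos=f['e'],ee_rot=f['r']);P=world('wrist',f['d'],arm.get_calibration('wrist'),s)-f['e']
for v in range(240,284,4): print(v,[np.round(P[v,u]*1000).astype(int).tolist() for u in (300,306,312,320,327,335,343)])
```

```text
240 [[-24, 25, -166], [-23, 19, -164], [-24, 14, -165], [-24, 7, -165], [-24, 0, -166], [-24, -7, -166], [-23, -14, -164]]
244 [[-28, 25, -166], [-27, 19, -165], [-27, 14, -165], [-28, 7, -166], [-28, 0, -166], [-28, -7, -165], [-28, -14, -166]]
248 [[-31, 25, -166], [-31, 19, -165], [-31, 14, -165], [-31, 7, -166], [-32, 0, -167], [-31, -7, -164], [-31, -14, -166]]
252 [[-35, 25, -166], [-35, 20, -166], [-35, 14, -165], [-35, 7, -165], [-36, 0, -167], [-35, -7, -164], [-35, -14, -166]]
256 [[-38, 25, -164], [-39, 20, -165], [-39, 14, -165], [-38, 7, -164], [-39, 0, -165], [-38, -7, -164], [-39, -14, -166]]
260 [[-43, 25, -166], [-42, 20, -164], [-43, 14, -166], [-43, 7, -166], [-43, 1, -167], [-43, -7, -166], [-43, -14, -165]]
264 [[-47, 25, -166], [-46, 20, -165], [-47, 14, -167], [-47, 7, -166], [-46, 1, -164], [-47, -7, -166], [-46, -14, -165]]
268 [[-51, 25, -166], [-50, 20, -164], [-50, 14, -165], [-50, 7, -165], [-50, 1, -165], [-51, -7, -166], [-50, -14, -165]]
272 [[39, 6, 101], [39, 5, 101], [-54, 14, -165], [-54, 7, -165], [-54, 1, -165], [-55, -7, -166], [-54, -14, -165]]
276 [[39, 6, 103], [39, 5, 102], [-58, 14, -164], [-58, 7, -166], [-58, 1, -164], [-58, -7, -165], [-58, -14, -165]]
280 [[39, 6, 105], [39, 5, 105], [12, 6, 33], [10, 3, 28], [-62, 1, -165], [10, -3, 27], [12, -6, 32]]
```

View pics/tip.png

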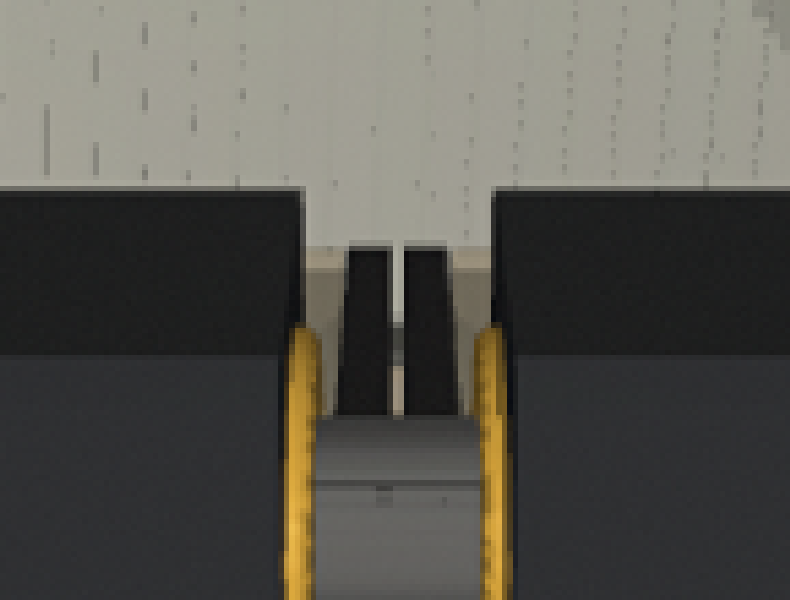

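The crop shows the pads and fingers ending at about row 280, which is roughly 28 mm above where the declared TCP should project. I'll settle that by cautiously touching bare plate behind tablet 4.

```bash
python3 -m crank '[[[-0.5,1.5,1,0.2],[-1.2,3,2.5,0.5],[-1.67,3.73,4.2,0.6],[-1.67,3.73,5.6,0.6],[-1.67,3.73,6.0,0.6],[-1.67,3.73,6.16,0.6],[-1.67,3.73,6.16,0.6]]]'
python3 - <<'E'
from h import *
s=arm.get_state();p,d=arm.grab_frame('wrist');np.savez('pics/w2.npz',p=p,d=d)
p2,d2=arm.grab_frame('side');p3,d3=arm.grab_frame('scene')
P=world('scene',d3,arm.get_calibration('scene'))
a=cv2.resize(p3[180:300,270:430],(640,480));b=p2
cv2.imwrite('pics/s2.png',np.hstack([cv2.resize(p3[150:330,260:440],(400,400)),cv2.resize(p2,(400,400))])[:,:,::-1])
print(s['t'],s['eef_pos'],s['force'])
E
```

```text
t: 3.7
eef_pos: [0.4875, -0.2012, 0.0465]
ee_rot: [3.141, -0.002, -0.051]
force: [0.5, 0.1, -0.0]
width: 0.0004
gripper_force: 0.0
3.7 [ 0.48748427 -0.2012398   0.04652489] [ 0.4808181   0.06559604 -0.03210683]
```

View pics/s2.png

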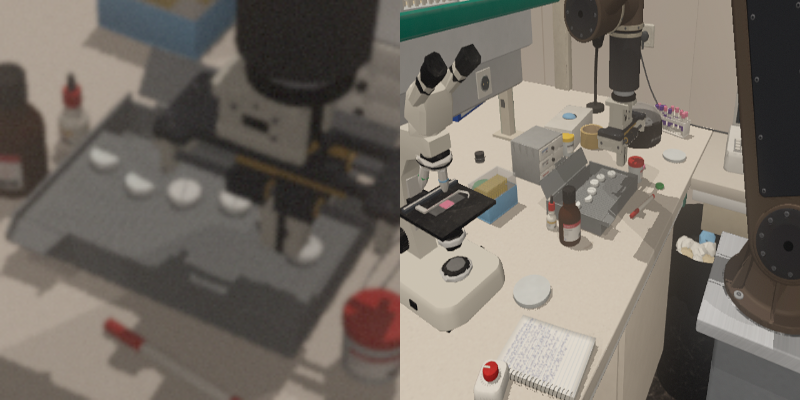

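The combined view shows the finger tip just behind tablet 4, near plate level, at about left-crop px (280,255). The height is still ambiguous, so I'll step down.

```bash
python3 -m crank '[[[0,0,0.1,0],[0,0,0.2,0],[0,0,0.3,0],[0,0,0.36,0],[0,0,0.36,0]]]'
python3 - <<'E'
from h import *
p,d=arm.grab_frame('scene');P=world('scene',d,arm.get_calibration('scene'))
s=arm.get_state();e=s['eef_pos'];c=arm.get_calibration('scene')
X=np.array([e[0]-.01,e[1],e[2]]);q=np.array(c['mtx'])@(np.array(c['R'])@X+c['t']);u,v=(q[:2]/q[2]);print('tcp px',u,v)
for vv in range(int(v)-20,int(v)+8,2): print(vv,[(np.round(1000*(P[vv,int(u)+k]-e))).astype(int).tolist() for k in (-4,-2,0,2,4)])
E
```

```text
t: 4.47
eef_pos: [0.4863, -0.2017, 0.0362]
ee_rot: [3.142, 0.0, -0.053]
force: [0.7, -0.1, -0.9]
width: 0.0006
gripper_force: 0.0
tcp px 383.33758755656237 278.7607351822254
258 [[-9, 11, 45], [-10, 7, 48], [-8, 5, 47], [-11, 0, 52], [-11, -3, 53]]
260 [[-13, 10, 45], [-11, 7, 45], [-10, 4, 45], [-10, 0, 46], [-10, -3, 48]]
262 [[-12, 10, 40], [-10, 7, 39], [-8, 4, 38], [-9, 0, 41], [-10, -4, 43]]
264 [[-9, 10, 31], [-8, 7, 32], [-10, 3, 36], [-12, -1, 39], [-10, -4, 39]]
266 [[16, 19, -1], [19, 17, -2], [-9, 3, 29], [-7, 0, 29], [-13, -5, 37]]
268 [[12, 18, -2], [16, 15, -4], [18, 12, -5], [-11, -1, 28], [-12, -6, 32]]
270 [[9, 16, -4], [10, 13, -3], [10, 9, -1], [13, 7, -2], [12, 3, 0]]
272 [[5, 14, -3], [5, 11, -2], [8, 8, -3], [9, 5, -3], [9, 1, -1]]
274 [[0, 12, -3], [3, 10, -5], [4, 6, -4], [4, 3, -2], [5, -1, -2]]
276 [[-7, 10, -1], [-3, 7, -3], [-4, 3, -1], [0, 1, -3], [1, -2, -2]]
278 [[-10, 8, -2], [-9, 5, -2], [-6, 2, -3], [-5, -1, -2], [-2, -4, -3]]
280 [[-14, 6, -3], [-12, 3, -3], [-11, 0, -2], [-8, -2, -4], [-7, -6, -3]]
282 [[-20, 4, -1], [-19, 1, 0], [-15, -2, -2], [-14, -5, -2], [-14, -8, -1]]
284 [[-21, 3, -4], [-19, 0, -5], [-21, -4, -1], [-16, -6, -4], [-18, -10, 0]]
```

Both cameras agree that the real finger tips end about 28 mm above the reported TCP. I'll step down to find contact with the plate.

```bash
python3 -m crank '[[[0,0,0.3,0],[0,0,0.6,0],[0,0,0.8,0],[0,0,0.9,0],[0,0,0.96,0],[0,0,0.96,0]]]';python3 -m crank '[[[0,0,0.06,0],[0,0,0.12,0],[0,0,0.12,0]]]'
```

```text
t: 5.28
eef_pos: [0.4864, -0.2017, 0.0125]
ee_rot: [3.142, 0.0, -0.052]
force: [0.3, -0.3, 0.3]
width: 0.0009
gripper_force: 0.0
t: 5.65
eef_pos: [0.4863, -0.2017, 0.0094]
ee_rot: [3.142, 0.0, -0.052]
force: [0.2, -0.3, -0.3]
width: 0.0003
gripper_force: 0.0
```

```bash
python3 -m crank '[[[0,0,0.04,0],[0,0,0.08,0],[0,0,0.08,0]]]'
```

```text
t: 6.02
eef_pos: [0.4863, -0.2016, 0.0074]
ee_rot: [-3.142, 0.0, -0.052]
force: [0.4, 0.0, 0.5]
width: 0.0006
gripper_force: 0.0
```

```bash
python3 -m crank '[[[0.3,0,0,0],[0.6,0,0,0],[0.9,0,0,0],[1.2,0,0,0],[1.5,0,0,0],[1.8,0,0,0],[2.1,0,0,0],[2.4,0,0,0],[2.65,0,0,0],[2.9,0,0,0],[3.1,0,0,0],[3.24,0,0,0]]]'; python3 look.py 3
```

```text
t: 7.52
eef_pos: [0.5676, -0.2059, 0.0074]
ee_rot: [3.142, 0.0, -0.052]
force: [-0.8, 0.0, 0.2]
width: 0.0001
gripper_force: 0.0
7.525 [ 0.5676 -0.2059  0.0074] [ 3.1416  0.     -0.0524]
tablet_1 0.94 px 324 208 xyz [ 0.6042 -0.2063  0.0148] ext [0.025  0.0249]
tablet_1 0.83 px 137 361 xyz [ 0.549  -0.1257  0.0429] ext [0.0163 0.0102]
tablet_1 0.6 px 60 370 xyz [ 0.5456 -0.0923  0.0425] ext [0.0182 0.0263]
```

View pics/w3.png

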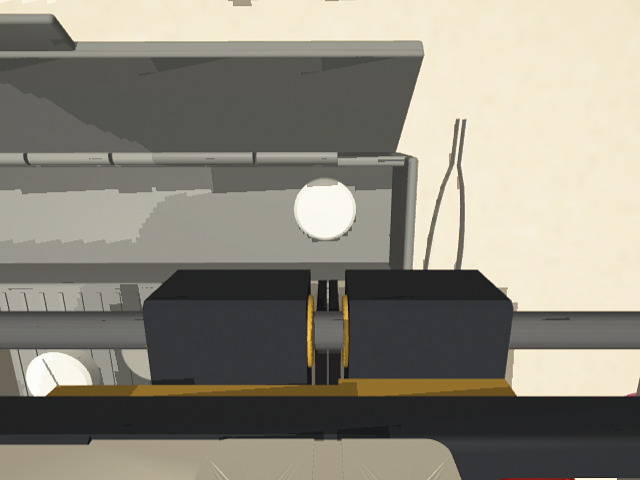

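Tablet 4 lies flat in the trough at (324,208) px, top z 14.8 mm. Tablet 3 is next.

```bash
python3 -m crank '[[[-0.3,0,-0.6,0],[-1.4,-0.8,-1,0],[-2.2,-1.46,-0.9,0],[-2.2,-1.46,-0.3,0],[-2.2,-1.46,0,0],[-2.2,-1.46,0,0]]]'; python3 -m crank '[[[0.2,0,0,0],[0.4,0,0,0],[0.6,0,0,0],[0.85,0,0,0],[1.1,0,0,0],[1.4,0,0,0],[1.65,0,0,0],[1.9,0,0,0],[2.1,0,0,0],[2.2,0,0,0],[2.22,0,0,0]]]'; python3 look.py 4
```

```text
t: 8.43
eef_pos: [0.5145, -0.1669, 0.0073]
ee_rot: [3.141, 0.0, -0.052]
force: [0.3, 0.5, 1.6]
width: 0.0006
gripper_force: 0.4
t: 9.8
eef_pos: [0.568, -0.1703, 0.0072]
ee_rot: [3.141, 0.004, -0.053]
force: [-7.5, 0.4, 9.0]
width: 0.0008
gripper_force: 4.7
9.8 [ 0.568  -0.1703  0.0072] [ 3.141   0.004  -0.0532]
tablet_1 0.98 px 130 367 xyz [ 0.5463 -0.0868  0.0429] ext [0.015  0.0165]
tablet_1 0.87 px 331 203 xyz [ 0.6068 -0.174   0.0149] ext [0.0253 0.0248]
tablet_1 0.61 px 403 205 xyz [ 0.6043 -0.2058  0.0149] ext [0.026  0.0254]
tablet_1 0.38 px 234 155 xyz [ 0.6332 -0.1344  0.041 ] ext [0.1182 0.2078]
half_1 0.56 px 39 387 xyz [ 0.5371 -0.0432  0.0394] ext [0.003  0.0107]
half_1 0.38 px 403 204 xyz [ 0.6044 -0.2058  0.0149] ext [0.0252 0.0253]
```

Both are in the trough. The fingers are dragging slightly on the plate, so I'll run about 1.5 mm higher for tablet 2.

```bash
python3 -m crank '[[[-0.1,0,-0.6,0],[-1.2,-0.8,-1,0],[-2,-1.47,-0.9,0],[-2,-1.47,-0.3,0],[-2,-1.47,-0.06,0],[-2,-1.47,-0.06,0]]]'; python3 -m crank '[[[0.2,0,0,0],[0.4,0,0,0],[0.6,0,0,0],[0.85,0,0,0],[1.1,0,0,0],[1.35,0,0,0],[1.6,0,0,0],[1.8,0,0,0],[1.95,0,0,0],[2.02,0,0,0]]]'; python3 look.py 5
```

```text
t: 10.7
eef_pos: [0.5219, -0.1306, 0.0083]
ee_rot: [3.141, 0.001, -0.053]
force: [0.3, 0.5, 0.0]
width: 0.0008
gripper_force: 0.0
t: 11.95
eef_pos: [0.5723, -0.1328, 0.0089]
ee_rot: [3.142, 0.0, -0.052]
force: [-0.9, 0.2, -0.7]
width: 0.0006
gripper_force: 0.0
11.95 [ 0.5723 -0.1328  0.0089] [ 3.1416  0.0001 -0.0525]
tablet_1 0.89 px 484 209 xyz [ 0.6044 -0.205   0.0148] ext [0.0256 0.0258]
tablet_1 0.83 px 327 212 xyz [ 0.6068 -0.1347  0.0149] ext [0.0249 0.0248]
tablet_1 0.72 px 413 207 xyz [ 0.607  -0.1732  0.0148] ext [0.0251 0.0251]
half_1 0.91 px 43 373 xyz [ 0.5487 -0.009   0.0423] ext [0.0129 0.0243]
half_1 0.49 px 127 382 xyz [ 0.5379 -0.0408  0.0355] ext [0.0021 0.007 ]
half_1 0.3 px 296 165 xyz [ 0.6333 -0.1188  0.0406] ext [0.1271 0.2455]
```

```bash
python3 -m crank '[[[-0.1,0,-0.6,0],[-1.4,-0.8,-1,0],[-2.7,-1.63,-0.9,0],[-2.7,-1.63,-0.3,0],[-2.7,-1.63,0,0],[-2.7,-1.63,0,0]]]'; python3 -m crank '[[[0.2,0,0,0],[0.4,0,0,0],[0.65,0,0,0],[0.9,0,0,0],[1.2,0,0,0],[1.5,0,0,0],[1.8,0,0,0],[2.1,0,0,0],[2.35,0,0,0],[2.55,0,0,0],[2.65,0,0,0],[2.7,0,0,0]]]'; python3 look.py 6
```

```text
t: 12.85
eef_pos: [0.5071, -0.0889, 0.0086]
ee_rot: [3.141, 0.001, -0.053]
force: [0.6, -0.3, 0.5]
width: 0.0002
gripper_force: 0.0
t: 14.35
eef_pos: [0.5743, -0.0921, 0.0089]
ee_rot: [-3.142, 0.0, -0.053]
force: [0.4, 0.0, 0.0]
width: 0.0007
gripper_force: 0.0
14.35 [ 0.5743 -0.0921  0.0089] [-3.1416  0.0001 -0.0525]
tablet_1 0.93 px 327 216 xyz [ 0.6069 -0.0937  0.0148] ext [0.0252 0.0247]
tablet_1 0.92 px 416 211 xyz [ 0.6071 -0.1341  0.0149] ext [0.0253 0.025 ]
tablet_1 0.88 px 572 208 xyz [ 0.6047 -0.2041  0.0148] ext [0.0252 0.0252]
tablet_1 0.83 px 502 206 xyz [ 0.6073 -0.1725  0.0148] ext [0.0249 0.0254]
half_1 0.73 px 127 370 xyz [ 0.5505 -0.0045  0.0424] ext [0.0089 0.0195]
```

View pics/w6.png

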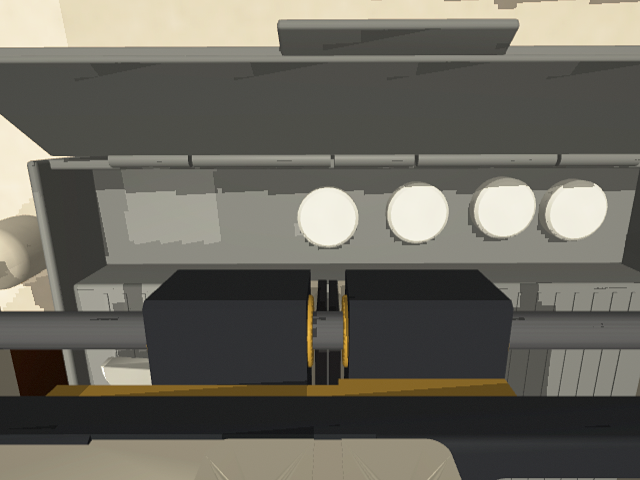

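All four tablets lie in the trough, at (327,216), (416,211), (502,206) and (572,208) px, and the halves are still on the plate. Next I'll lift over the lid to a spot behind it, left of the drawers.

```bash
python3 -m crank '[[[-0.3,0,-1.5,0],[-0.3,0,-3,0],[-0.1,-0.3,-4,0],[1.5,-0.8,-4,0],[3,-1.3,-4,0],[4.4,-1.54,-4,0],[5,-1.54,-4,0],[5,-1.54,-4,0]]]'; python3 look.py 7
python3 - <<'E'
from h import *
f=np.load('pics/w7.npz');s=dict(eef_pos=f['e'],ee_rot=f['r']);P=world('wrist',f['d'],arm.get_calibration('wrist'),s)
print('heights near finger landing (x .66-.76, y -.16..0), mm')
for y in np.arange(0,-.17,-.02):
    print(round(y,2),[int(1000*np.nanmax(P[...,2][k])) if (k:=(abs(P[...,0]-x)<.005)&(abs(P[...,1]-y)<.01)&(P[...,2]<.125)).sum() else None for x in np.arange(.64,.80,.01)])
E
```

```text
t: 15.5
eef_pos: [0.7011, -0.0604, 0.1081]
ee_rot: [3.141, 0.001, -0.053]
force: [-0.3, 0.5, 0.0]
width: 0.0009
gripper_force: 0.0
15.5 [ 0.7011 -0.0604  0.1081] [ 3.1414  0.0012 -0.0528]
tablet_1 0.7 px 523 354 xyz [ 0.5972 -0.2062  0.0149] ext [0.0124 0.0246]
heights near finger landing (x .66-.76, y -.16..0), mm
0.0 [None, None, None, 1, 2, 1, 1, 1, 1, 1, 2, 75, 81, 81, 82, 81, 82]
-0.02 [None, None, None, 1, 1, 1, 2, 1, 1, 2, 2, 2, 2, 2, 1, 2, 2]
-0.04 [None, None, 1, 1, 1, 1, 1, 2, 1, 1, 2, 1, 1, 2, 2, 2, 2]
-0.06 [1, 0, 1, 1, 1, 1, 2, 1, 1, 1, 1, 2, 1, 2, 1, 1, 2]
-0.08 [None, None, 1, 1, 2, 1, 1, 1, 1, 1, 1, 2, 2, 2, 2, 2, 2]
-0.1 [None, None, None, 1, 1, 1, 1, 2, 1, 2, 1, 101, 101, 101, 101, 101, 100]
-0.12 [None, None, None, 1, 2, 1, 1, 1, 2, 2, 100, 102, 102, 101, 102, 101, 102]
-0.14 [None, None, None, 1, 1, 1, 1, 2, 1, 1, 101, 102, 102, 101, 102, 102, 102]
-0.16 [None, None, 0, 1, 1, 1, 2, 2, 2, 85, 101, 102, 102, 102, 102, 102, 102]
```

View pics/w7.png

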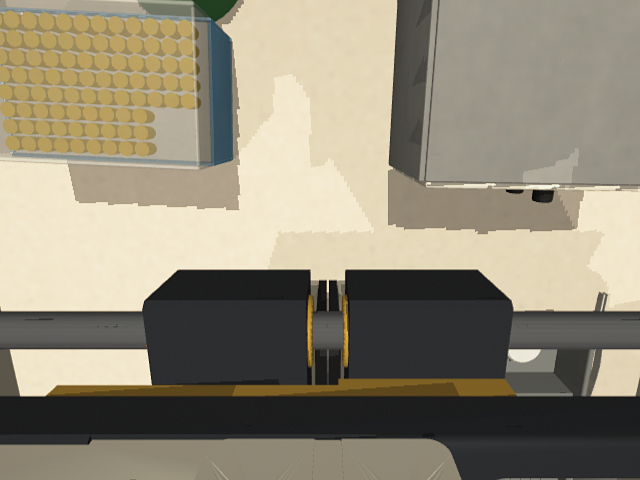

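The area behind the lid is clear, with the drawers starting at x of about 0.74 for y below -0.09. I'll descend and push the lid over.

```bash
python3 -m crank '[[[0,0,1,0],[0,0,2,0],[0,0,2.8,0],[0,0,3.24,0],[0,0,3.24,0],[-0.3,0,3.24,0],[-0.6,0,3.24,0],[-0.9,0,3.24,0],[-1.2,0,3.24,0],[-1.5,0,3.24,0],[-1.8,0,3.24,0]]]'; python3 -m crank '[[[-0.3,0,0,0],[-0.6,0,0,0],[-0.9,0,0,0],[-1.2,0,0,0],[-1.5,0,0,0],[-1.75,0,0,0],[-1.95,0,0,0],[-1.95,0,0,0]]]'
```

```text
t: 17.02
eef_pos: [0.6555, -0.0578, 0.028]
ee_rot: [-3.142, 0.0, -0.052]
force: [0.0, 0.4, 1.5]
width: 0.0006
gripper_force: 0.4
t: 18.02
eef_pos: [0.607, -0.0553, 0.028]
ee_rot: [3.142, 0.0, -0.052]
force: [-0.1, 0.7, 0.1]
width: 0.0007
gripper_force: 0.0
```

```bash
python3 -m crank '[[[0,0,0.15,0],[0,0,0.3,0],[0,0,0.45,0],[0,0,0.58,0],[0,0,0.68,0],[0,0,0.68,0]]]';python3 -m crank '[[[0,0,0.04,0],[0,0,0.08,0],[0,0,0.08,0]]]'
```

```text
t: 18.77
eef_pos: [0.6075, -0.0554, 0.0124]
ee_rot: [3.141, -0.0, -0.052]
force: [-5.2, 1.8, 14.8]
width: 0.0005
gripper_force: 7.4
t: 19.15
eef_pos: [0.6076, -0.0554, 0.0121]
ee_rot: [3.141, -0.001, -0.051]
force: [-11.1, 2.5, 28.5]
width: 0.0007
gripper_force: 14.3
```

The lid pressed to a hard stop, with 28 N at a tip height of about 40 mm. I'll lift away and check it.

```bash
python3 -m crank '[[[0,0,-0.4,0],[0,0,-1,0],[0,0,-2.5,0],[-0.8,0.5,-4.5,0],[-1.8,1,-6.5,0],[-2.5,1.5,-7.5,0],[-2.5,1.5,-7.5,0]]]'; python3 look.py 8
python3 - <<'E'
from h import *
f=np.load('pics/w8.npz');s=dict(eef_pos=f['e'],ee_rot=f['r']);P=world('wrist',f['d'],arm.get_calibration('wrist'),s)
# tray-frame heights of lid
c,n=np.cos(-.052),np.sin(-.052);o=np.array([.535,-.1077])
q=P[...,:2]-o;tx=q[...,0]*c+q[...,1]*n;ty=-q[...,0]*n+q[...,1]*c
for y in (-110,-80,-40,0,40,80,110): print(y,[(x,round(1000*np.nanmedian(P[...,2][k]),1) if (k:=(abs(tx*1000-x)<2.5)&(abs(ty*1000-y)<6)).sum() else None) for x in (20,30,40,50,60,70,80,90,97,105)])
E
```

```text
t: 20.02
eef_pos: [0.5436, -0.09, 0.1997]
ee_rot: [-3.141, -0.005, -0.053]
force: [0.5, -1.4, -0.4]
width: 0.0003
gripper_force: 0.0
20.025 [ 0.5436 -0.09    0.1997] [-3.1406 -0.0053 -0.053 ]
tablet_1 0.68 px 519 356 xyz [ 0.3783 -0.2806  0.0088] ext [0.0193 0.0229]
tablet_1 0.65 px 615 259 xyz [ 0.4795 -0.3679  0.0087] ext [0.0254 0.025 ]
half_1 0.86 px 283 232 xyz [ 0.5316 -0.0506  0.0426] ext [0.015  0.0247]
half_1 0.76 px 233 218 xyz [ 0.5468 -0.0084  0.0428] ext [0.0133 0.0245]
half_1 0.26 px 133 251 xyz [0.5378 0.0553 0.0669] ext [0.0537 0.0476]
-110 [(20, np.float64(34.1)), (30, np.float64(34.1)), (40, np.float64(34.2)), (50, np.float64(41.8)), (60, np.float64(39.5)), (70, np.float64(39.4)), (80, np.float64(39.6)), (90, np.float64(39.4)), (97, np.float64(38.6)), (105, np.float64(0.2))]
-80 [(20, np.float64(33.9)), (30, np.float64(33.9)), (40, np.float64(33.9)), (50, np.float64(41.9)), (60, np.float64(39.6)), (70, np.float64(39.5)), (80, np.float64(39.6)), (90, np.float64(39.7)), (97, np.float64(39.6)), (105, np.float64(0.2))]
-40 [(20, np.float64(34.3)), (30, np.float64(34.6))
[... 478 characters left out ...]
loat64(334.8)), (40, np.float64(316.6)), (50, np.float64(41.0)), (60, np.float64(39.5)), (70, np.float64(39.5)), (80, np.float64(39.4)), (90, np.float64(39.3)), (97, np.float64(39.7)), (105, np.float64(0.1))]
80 [(20, np.float64(33.9)), (30, np.float64(34.2)), (40, np.float64(308.5)), (50, np.float64(40.8)), (60, np.float64(39.4)), (70, np.float64(39.4)), (80, np.float64(39.4)), (90, np.float64(39.5)), (97, np.float64(39.5)), (105, np.float64(-0.1))]
110 [(20, np.float64(34.3)), (30, np.float64(33.9)), (40, np.float64(34.3)), (50, np.float64(40.4)), (60, np.float64(39.2)), (70, np.float64(39.2)), (80, np.float64(39.5)), (90, np.float64(39.5)), (97, np.float64(36.6)), (105, np.float64(-0.1))]
```

View pics/w8.png

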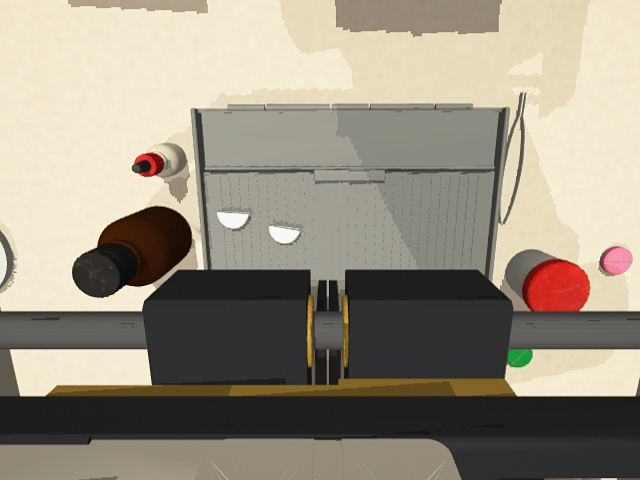

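The lid lies flat and level at z 39.5 mm all over. The halves are undisturbed at (233,218) and (284,233) px, the bystanders stand where they were, and the arm is clear. I'm handing the job in.

```bash
python3 -c "
from station import arm
print(arm.job_done())"
```

```text
the job is handed in; nothing more can be done
None
```

All four whole tablets are in the trough under the flat, shut lid, both halves are still on the plate where they lay, and the job was handed in at about 20 s; the result of the judging was not reported back.

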